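Feed a tube blank home in the drilling jig

TASK

Pick up the steel tube and lay it flat on the bed of the drilling jig, in line with the flared guides but not yet in the straight part between the rollers. Then push it endways through the guides and the sprung rollers until its far end meets the red stop pad and presses it in by about 2 to 3 mm; feel for the stop, do not ram it. Leave the tube there, let go, and do not disturb the bottle, the note pad or the tape measure.

Things in the scene. Friction and masses are not known exactly. Their poses are not given: they have to be found in the camera images.
- tube_center (a point): Loose steel-grey rectangular tube, 150 long (its x) x 40 wide (y) x 30 mm high (z), closed ends with black plugs, about 0.2 to 0.4 kg, lying on its 40 mm wide face on the bench. This point is its centre, 15 mm above its underside. Both ends are alike: either may go first.
- jig: Fixed drilling jig: dark steel bed plate 340 (x) x 130 (y) x 10 mm thick, bed top at z = 10 mm. Origin: centre of the plate's underside, on the guides' centre line; its +x is the feed direction, y across, z up. With the tube home, its tail end still sticks out 10 to 40 mm in front of the guides' mouth.
- mouth (a point): Point on the bed, jig axes, at the mouth of the blue flared guides, x = -30 mm in the jig's frame. From here (78 mm between the guides) they narrow over 50 mm to the straight throat between aluminium rails (42 mm wide, 60 mm long, to x = 80). Guides and rails stand 20 mm above the bed.
- rollers (a point): Point on the bed midway between two brass rollers (upright, do not roll, 20 mm in diameter, 18 mm high) in the throat, x = 50 mm in the jig's frame. Free gap 36 mm; each yields outwards on a 3 N/mm spring, 2 mm when the tube is between. Steady drag on the tube 4 to 14 N, different each run, a little more as its nose enters; it holds the tube when let go.
- stop_zone (a point): Point on the bed, x = 95 mm in the jig's frame: middle of the zone where the stop is clamped. The stop is a yellow block 60 mm wide, 34 mm high, with a red pad facing the throat. The pad's free face is anywhere from 10 mm before this point to 10 mm beyond it along the feed, different each run and not measured: find it by feel (or see it).
- pad (a joint): How far the red stop pad (34 wide x 22 mm high) is pressed in along the feed direction, m: 0 free, 0.009 at its hard end. Spring 3 N/mm, no preload, so 2 to 3 mm is 6 to 9 N on top of the drag. It does not tell where the stop is. When the tube is let go, 0.0008 to 0.0045 is right; beyond 0.0065 at any time is ramming.
- marker_bottle: Bystander: upright bottle with a green cap, 36 mm in diameter, 85 mm high; origin at the centre of its base.
- notes: Bystander: yellow block of notes 76 x 76 x 22 mm; origin at the centre of its underside.
- tape: Bystander: blue tape-measure case 68 x 34 x 64 mm high; origin at the centre of its underside.
Mind the look-alikes: they are no part of the job. Of the things shaped like the part that bears tube_center, the bare steel one is meant.

How it is judged (in metres and radians):
On the way:
1. the tube lies flat on the jig's bed, roughly in line, before the straight throat (x of tube_center in the frame of jig between -0.2 and -0.055 m and y of tube_center in the frame of jig between -0.03 and 0.03 m and z of tube_center in the frame of jig between 0.022 and 0.029 m and angle between the x axis of tube_center and the x axis of jig, either way round below 0.35 rad), for 0.2 s.
At the end, for the whole second after the job is handed in: The released tube rests flat on the jig's bed between the rails, centred within 3 mm and in line within 0.05 rad, its far end keeping the stop pad pressed in by 0.8 to 4.5 mm (value of joint pad between 0.0008 and 0.0045 m and x of tube_center in the frame of jig above 0.005 m and y of tube_center in the frame of jig between -0.003 and 0.003 m and z of tube_center in the frame of jig between 0.022 and 0.028 m and angle between the x axis of tube_center and the x axis of jig, either way round below 0.05 rad and angle between tube_center's own z axis and vertical below 0.05 rad and linear speed of tube below 0.01 m/s); the robot touches nothing.
It fails at once if the stop pad is rammed in by more than 6.5 mm (value of joint pad above 0.0065 m).
It fails at once if a bystander is moved by more than 30 mm (distance of any of marker_bottle, notes, tape from where it was at the start of the episode above 0.03 m).
It fails at once if the bottle is tipped over (angle between marker_bottle's own z axis and vertical above 0.5 rad).
It also fails if it takes over 66 s, if anything falls off the work surface, if the arm or the gripper's body presses on something with over 40 N, if the wrist force passes 120 N, or if a joint passes its speed limit or range.

ROBOT

A 7-joint arm with a two-finger parallel gripper is mounted at the origin on the work surface. World frame = base frame: x ahead of the robot, y to its left, z up, the work surface at z = 0. Lengths are in mm, angles in rad, forces in N, time in s.
With the tool pointing down it reaches from about 400 to 875 mm from the base axis. Payload 4.4 kg.
Tool frame: the origin (TCP) lies at the very end of the fingers, on their centre line; the grasp point (between the pads) lies 19 mm behind it; y points along the fingers, z is the direction in which the jaws open and shut, and the axes are right-handed (so a half turn about y gives the same grasp; the last joint's range is limited). The gripper opens to 85 mm and grips with 20 to 120 N. Pads are 22 mm wide; open, the fingers measure 114 mm over their backs; the gripper's body (76 mm by 85 mm) begins 54 mm behind the grasp point. The pads swing forward as they close: fully open they stand 13 mm farther back than shut.
Start: joints at [-1.381, 0.628, 0.038, 1.517, -0.027, 0.996, -0.02], TCP at [164.438, 628.87, 231.313] pointing down, gripper open.
Joint ranges: [-3.06, 3.06], [-0.37, 2.12], [-1.25, 1.32], [0.18, 2.47], [-1.1, 4.24], [0.23, 1.98], [-2.94, 2.94]. Speed limits (rad/s): [2.57, 2.57, 3.14, 3.14, 3.14, 3.14, 3.14].

INTERFACE

Orientations are given as [roll, pitch, yaw] about the fixed x, y, z axes, in that order (R = Rz(yaw) Ry(pitch) Rx(roll)).
In Python, from cell import read_state, get_image, finish_job gives the robot as it stands. The module is installed in compiled form; this text tells all that it offers.
- The arm moves only by the tool servo_tool, never from a script. Its argument "increments" is a list of rows, each an object of numbers: "dx", "dy", "dz": the shift along the world's x, y, z in cm; "ax", "ay", "az": the turn, a rotation vector about the world's x, y, z in rad; "claw": the closure, from -1 (fully open) to 1 (shut). A call has 1 to 8 rows; each row is the pose to reach, as a shift and turn from the pose commanded when the call began; what a row does not reach only later rows make up. A row lasts 1/12 s, in which the tool goes at most 41.7 mm and 7.16 degrees, less where a joint would pass 70% of its speed; a pose out of reach is approached as far as the arm can. A call with a gripper value outside its range is refused whole. The fingers move at their own pace and stop on an object; the grip force is fixed at half the most. Time passes only in rows, so rows that repeat a pose let the fingers close. It gives the time, the measured TCP pose, the force and the opening at its end, in the units of the state.
- read_state(): the state, without advancing time (a new reading comes with each control period).
- get_image(name): name is "scene" or "top"; returns a dict with "color" (480x640x3 uint8, red, green, blue), "fov_y" (degrees; the focal length in pixels is half the picture's height over the tangent of half this angle, whatever the lens; pixels are square), "cx", "cy" (the principal point, pixels), "k1" (the pictures are not rectified: a ray, as slopes to the right and down, at radius r is drawn at 1 + k1 r^2 times it, then the intrinsics apply), "R" (3x3) and "t" (3): a world point X has camera coordinates R X + t. Camera axes: x right, y down, z forward; pixel columns grow to the right and rows downward; lengths in mm; the calibration is good to about 2 mm. A picture is of the moment at which its call begins. There is no depth.
- finish_job(): hands the job in, once; it reports no verdict.
The state is a dict: "clock": time; "qpos": joint angles; "qd": joint speeds; "tau": joint torques, N m; "eef_pos": TCP position; "tool_rot": TCP orientation; "force": force on the tool from outside, world axes, zero at the start; "torque": the same for the moment, N m; "width": finger opening in mm.
Only numpy, scipy, OpenCV 4.12 (cv2) and the standard library are available. Lean on these libraries where they do the work, as an engineer would, in place of code of your own. Each camera call takes 0.05 s, during which the arm holds its last target.

## Working session

There is one attempt and no reset: what is moved stays moved. The work goes in short steps, Python scripts to look and compute and a tool call to move; the robot and the scene stay as the last step left them, time stands still between calls to the robot, and variables do not carry over. Pictures are saved under pics/ and viewed, and the job is handed in when it is done.

Besides the shell and the picture viewer there is one more tool, called after "Emit:" in YAML: its name, and indented under it one key for each argument. servo_tool: Moves the arm, as the interface text tells. Its arguments: {"type":"object","properties":{"increments":{"type":"array","items":{"type":"object","properties":{"dx":{"type":"number"},"dy":{"type":"number"},"dz":{"type":"number"},"ax":{"type":"number"},"ay":{"type":"number"},"az":{"type":"number"},"claw":{"type":"number"}}}}},"required":["increments"]}

```bash
mkdir -p pics; cat > h.py <<'E'
import numpy as np, cv2
from cell import read_state, get_image, finish_job
def K(im):
    f=240/np.tan(np.radians(im["fov_y"])/2)
    return f
def ray(im,u,v):
    f=K(im); xd=np.array([(u-im["cx"])/f,(v-im["cy"])/f]); x=xd.copy()
    for _ in range(30): x=xd/(1+im["k1"]*(x@x))
    R=np.array(im["R"]);t=np.array(im["t"])
    return -R.T@t, R.T@np.array([x[0],x[1],1])
def onz(im,u,v,z):
    o,d=ray(im,u,v); return o+d*(z-o[2])/d[2]
def proj(im,X):
    c=np.array(im["R"])@np.array(X,float)+np.array(im["t"]); x=c[:2]/c[2]; x=x*(1+im["k1"]*(x@x))
    return x*K(im)+[im["cx"],im["cy"]]
E
python3 - <<'E'
from h import *
s=read_state();print(s)
for n in("scene","top"):
    im=get_image(n);cv2.imwrite(f"pics/{n}0.png",im["color"][:,:,::-1]);print(n,im["fov_y"],im["cx"],im["cy"],im["k1"],np.round(-np.array(im["R"]).T@np.array(im["t"])),np.round(im["R"],3).tolist())
E
```

```text
{'clock': 0.0, 'qpos': array([-1.38080345,  0.6293641 ,  0.03848634,  1.51839113, -0.0270024 ,
        0.99630224, -0.02000923]), 'qd': array([-0.00062614,  0.00058174, -0.00088204,  0.0008927 , -0.00021182,
       -0.00134256, -0.00280881]), 'tau': array([-4.87293073e-04, -5.63403082e+01,  1.22627746e+00, -1.93436641e+01,
        1.10030701e-02,  1.05646616e-02, -5.94510553e-06]), 'eef_pos': array([164.29326511, 628.2315548 , 230.37087101]), 'tool_rot': array([-1.57274123e+00, -5.12848638e-05, -2.55839797e-01]), 'force': array([0.44966099, 1.0660658 , 0.43471189]), 'torque': array([ 0.03711208, -0.00699996,  0.01291011]), 'width': 85.2348207952961}
scene 57.02096426161478 327.64258580540474 242.5802450098625 -0.03710460669303419 [1044.   71.  642.] [[-0.261, 0.965, -0.017], [0.705, 0.178, -0.687], [-0.66, -0.192, -0.727]]
top 44.581590438040074 318.4964216333951 242.48566095698166 -0.19086782514103448 [ 449.  -71. 1292.] [[-0.024, -1.0, -0.016], [-0.997, 0.025, -0.067], [0.067, 0.014, -0.998]]
```

View pics/scene0.png

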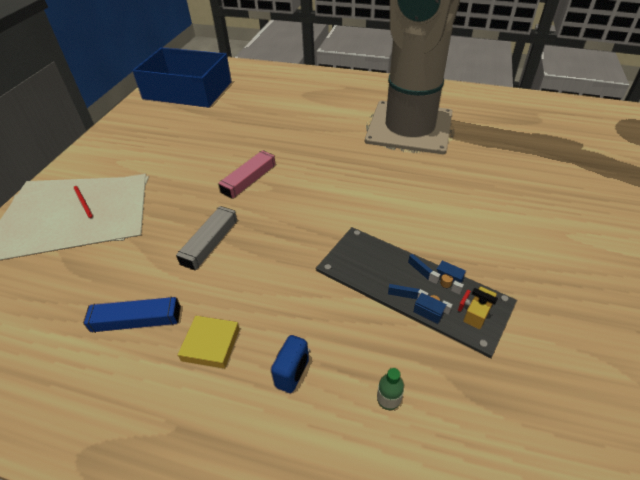

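View pics/top0.png

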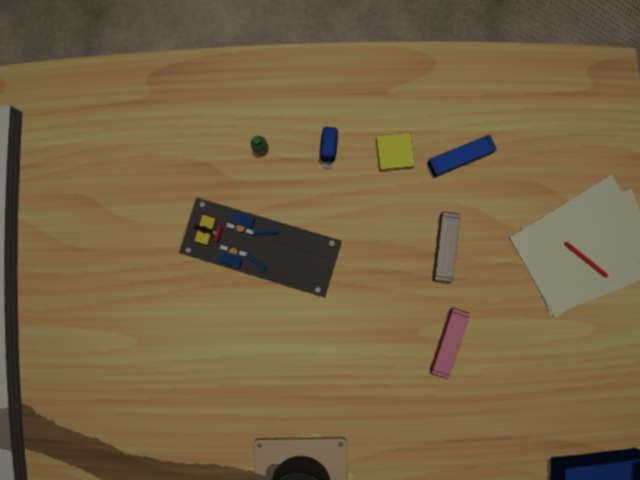

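The shapes that could be taken for the tube are grey at top (447,247) / scene (208,237), pink at top (450,343) / scene (248,173), and blue at top (462,155) / scene (132,314). I choose the grey one because it is bare steel. The jig is at top (260,247). Its feed runs to the left in the top view, towards the red pad at (218,234).

```bash
python3 - <<'E'
from h import *
im=get_image("top");c=im["color"]
hsv=cv2.cvtColor(c,cv2.COLOR_RGB2HSV)
a=cv2.resize(c[195:300,420:480],None,fx=5,fy=5,interpolation=cv2.INTER_CUBIC)
b=cv2.resize(c[190:305,170:350],None,fx=4.4,fy=4.4,interpolation=cv2.INTER_CUBIC)
cv2.imwrite("pics/ct.png",a[:,:,::-1]);cv2.imwrite("pics/cj.png",b[:,:,::-1])
print(hsv[247,447],hsv[215,450],hsv[247,400],hsv[270,300])
def seg(m,box):
    x0,y0,x1,y1=box;mm=np.zeros(m.shape,np.uint8);mm[y0:y1,x0:x1]=m[y0:y1,x0:x1]
    mm=cv2.morphologyEx(mm.astype(np.uint8)*255,cv2.MORPH_CLOSE,np.ones((5,5)))
    k=max(cv2.findContours(mm,0,2)[0],key=cv2.contourArea);return k
H,S,V=[hsv[:,:,i].astype(int) for i in range(3)]
k=seg((S<70),(420,195,480,300));print(cv2.minAreaRect(k))
for z in(30,):
    P=np.array([onz(im,*p[0],z)[:2] for p in k],np.float32);print("tube",cv2.minAreaRect(P))
k=seg((V<75),(165,180,360,310));P=np.array([onz(im,*p[0],10)[:2] for p in k],np.float32);print("bed",cv2.minAreaRect(P),cv2.boxPoints(cv2.minAreaRect(P)))
im=get_image("scene");c=im["color"];cv2.imwrite("pics/cs.png",cv2.resize(c[220:350,310:520],None,fx=3.8,fy=3.8,interpolation=cv2.INTER_CUBIC)[:,:,::-1])
cv2.imwrite("pics/cst.png",cv2.resize(c[195:280,165:250],None,fx=6,fy=6,interpolation=cv2.INTER_CUBIC)[:,:,::-1])
E
```

```text
[ 17  42 121] [ 18  40 108] [ 16 131 132] [17 40 45]
((446.2978210449219, 246.91896057128906), (18.530900955200195, 68.46880340576172), 6.581944465637207)
tube ((517.5147705078125, -329.6260681152344), (40.741634368896484, 149.3370361328125), 81.2634048461914)
bed ((529.3052978515625, 78.58131408691406), (338.0213623046875, 128.84950256347656), 71.8180160522461) [[ 415.3598    -61.88784 ]
 [ 537.7759   -102.093544]
 [ 643.2508    219.05048 ]
 [ 520.8347    259.25616 ]]
```

View pics/ct.png

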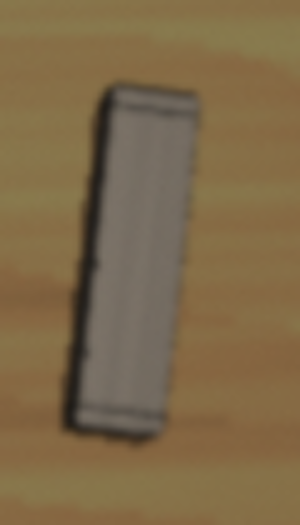

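View pics/cj.png

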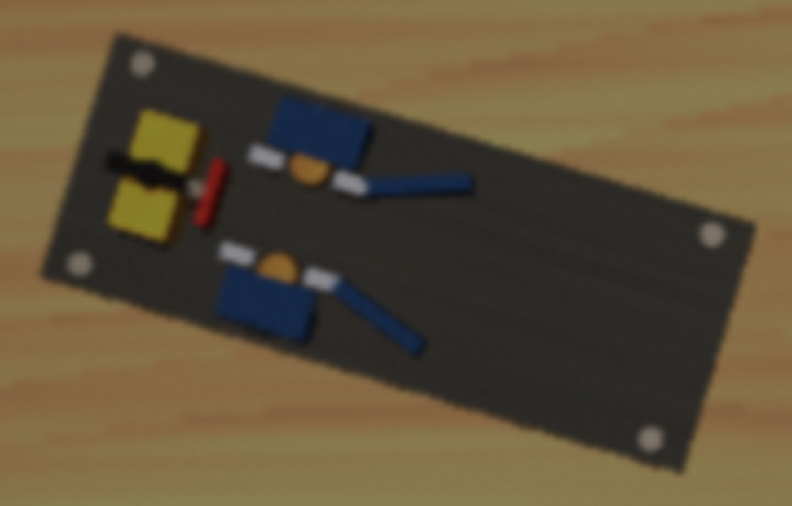

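View pics/cs.png

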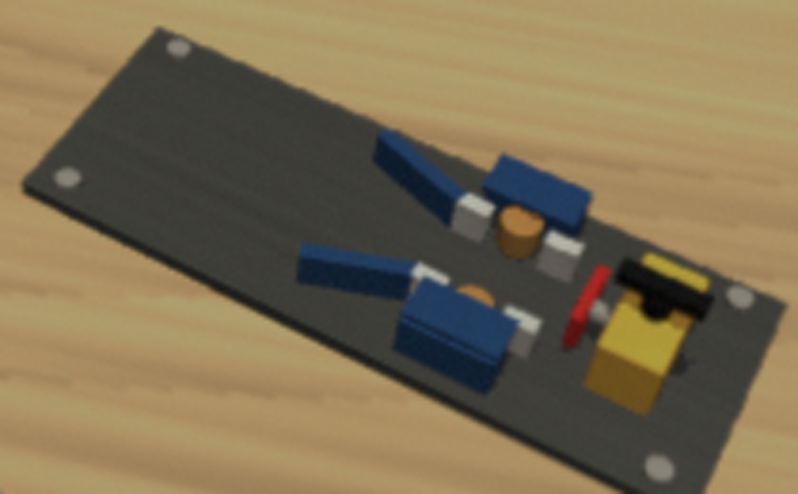

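View pics/cst.png

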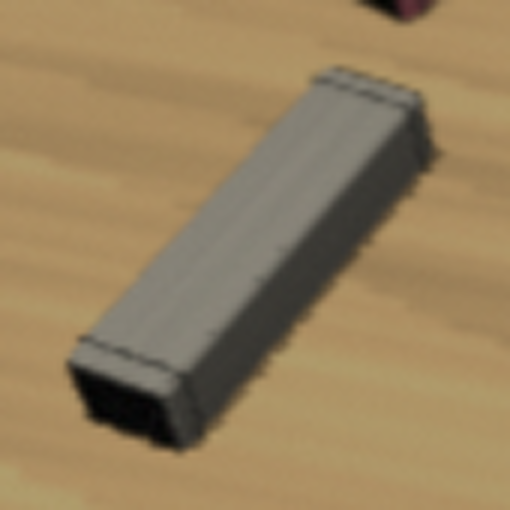

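Crops: the grey piece is bare steel with black plugs, so the choice holds. In the jig crop the red pad, brass rollers and flare are clear, and nothing is in the throat. I'll check the measurements against the second view.

```bash
cat >> h.py <<'E'
JC=np.array([529.3,78.6]);JA=np.radians(71.8)
def tojig(P,JC=JC,JA=JA):
    d=np.array(P)[:2]-JC;return np.array([d@[np.cos(JA),np.sin(JA)],d@[-np.sin(JA),np.cos(JA)]])
E
python3 - <<'E'
from h import *
def comps(m,box,n):
    x0,y0,x1,y1=box;mm=np.zeros(m.shape,np.uint8);mm[y0:y1,x0:x1]=m[y0:y1,x0:x1]*255
    return sorted(cv2.findContours(mm,0,1)[0],key=cv2.contourArea)[::-1][:n]
def cen(k):
    return k[:,0,:].astype(float).mean(0)
for n,box,tb in(("top",(165,180,360,310),(420,195,480,300)),("scene",(310,220,520,350),(165,195,250,280))):
    im=get_image(n);c=im["color"];hsv=cv2.cvtColor(c,cv2.COLOR_RGB2HSV);H,S,V=[hsv[:,:,i].astype(int) for i in range(3)]
    f=((H<8)|(H>172))&(S>150)&(V>60)
    for k in comps(f,box,1):
        P=np.array([tojig(onz(im,*p[0],32)) for p in k]);print(n,"pad x@z32",P[:,0].min(),P[:,0].max(),"y",P[:,1].min(),P[:,1].max())
    w=(S<60)&(V>100)
    for k in comps(w,box,9):
        if len(k)<5: continue
        r=cv2.minAreaRect(k);print("white",np.round(r[0]),len(k),"z10",np.round(tojig(onz(im,*r[0],10)),1),"z30",np.round(tojig(onz(im,*r[0],30)),1))
    if n=="scene":
        k=comps((S<75)&(V>95),tb,1)[0];P=np.array([onz(im,*p[0],30)[:2] for p in k],np.float32);print("tube",cv2.minAreaRect(P))
        k=comps((V<85)&(S<90),box,1)[0];P=np.array([onz(im,*p[0],10)[:2] for p in k],np.float32);print("bed",cv2.minAreaRect(P))
E
```

```text
top pad x@z32 90.31997786981462 98.40528236209585 y -17.456259058119066 16.975102640487673
white [249. 231.] 15 z10 [ 31.7 -26.3] z30 [ 28.6 -25.4]
white [230. 225.] 15 z10 [ 76.3 -26.3] z30 [ 72.5 -25.4]
white [242. 253.] 15 z10 [31.4 24.7] z30 [28.3 24.7]
white [223. 247.] 15 z10 [76.7 24.6] z30 [72.9 24.7]
white [332. 243.] 11 z10 [-149.9  -53.4] z30 [-150.2  -52.1]
white [318. 290.] 11 z10 [-150.    52.9] z30 [-150.3   52.6]
white [188. 250.] 8 z10 [152.   52.7] z30 [147.1  52.4]
white [202. 204.] 8 z10 [152.6 -53.3] z30 [147.6 -52. ]
scene pad x@z32 90.58389658484064 98.42072062211652 y -27.914144856676554 21.26671929493381
white [458. 284.] 22 z10 [70.7 42. ] z30 [73.3 25.1]
white [435. 273.] 19 z10 [25.3 42.4] z30 [29.4 25.5]
white [447. 304.] 23 z10 [70.6 -9.6] z30 [ 73.2 -24.8]
white [483. 343.] 18 z10 [151.  -50.2] z30 [151.  -64.1]
white [423. 291.] 21 z10 [24.1 -7.4] z30 [ 28.2 -22.7]
white [504. 298.] 16 z10 [151.2  57.5] z30 [151.2  40.1]
white [328. 266.] 14 z10 [-151.2  -48.7] z30 [-141.6  -62.7]
white [356. 232.] 13 z10 [-151.3   57.4] z30 [-141.6   40.1]
white [468. 301.] 11 z10 [99.  15.5] z30 [100.7  -0.5]
tube ((517.4542236328125, -330.1025085449219), (39.19971466064453, 148.89389038085938), 81.33277130126953)
bed ((532.1109008789062, 79.13609313964844), (337.5221862792969, 133.423095703125), 71.8509750366211)
```

Both views agree. The tube centre is (517.5, -330), long axis at -8.7°. The jig origin is (529, 78.6), feed yaw 71.8°. The pad face is at jig x of about 90.5 mm, so home is a tube centre of about 18 mm. The measured sizes match those given. I'll swing over at height and turn the wrist about -174° so that the placing pose stays inside the last joint's range.

Emit:
servo_tool:
  increments:
    - {"dx": 20, "dy": -22, "dz": 0, "az": -0.95, "claw": -1}
    - {"dx": 20, "dy": -22, "dz": 0, "az": -0.95, "claw": -1}
    - {"dx": 20, "dy": -22, "dz": 0, "az": -0.95, "claw": -1}
    - {"dx": 20, "dy": -22, "dz": 0, "az": -0.95, "claw": -1}
    - {"dx": 20, "dy": -22, "dz": 0, "az": -0.95, "claw": -1}
    - {"dx": 20, "dy": -22, "dz": 0, "az": -0.95, "claw": -1}
    - {"dx": 20, "dy": -22, "dz": 0, "az": -0.95, "claw": -1}
    - {"dx": 20, "dy": -22, "dz": 0, "az": -0.95, "claw": -1}

```text
invalid input at $.increments[0]: expected keys dx, dy, dz, ax, ay, az, claw
```

Emit:
servo_tool:
  increments:
    - {"dx": 20, "dy": -23, "dz": 0, "az": -0.95, "claw": -1}
    - {"dx": 20, "dy": -23, "dz": 0, "az": -0.95, "claw": -1}
    - {"dx": 20, "dy": -23, "dz": 0, "az": -0.95, "claw": -1}
    - {"dx": 20, "dy": -23, "dz": 0, "az": -0.95, "claw": -1}
    - {"dx": 20, "dy": -23, "dz": 0, "az": -0.95, "claw": -1}
    - {"dx": 20, "dy": -23, "dz": 0, "az": -0.95, "claw": -1}
    - {"dx": 20, "dy": -23, "dz": 0, "az": -0.95, "claw": -1}
    - {"dx": 20, "dy": -23, "dz": 0, "az": -0.95, "claw": -1}

```text
invalid input at $.increments[0]: expected keys dx, dy, dz, ax, ay, az, claw
```

Emit:
servo_tool:
  increments:
    - {"dx": 2, "dy": -29, "dz": 0, "az": -0.95, "claw": -1}
    - {"dx": 2, "dy": -29, "dz": 0, "az": -0.95, "claw": -1}
    - {"dx": 2, "dy": -29, "dz": 0, "az": -0.95, "claw": -1}
    - {"dx": 2, "dy": -29, "dz": 0, "az": -0.95, "claw": -1}
    - {"dx": 2, "dy": -29, "dz": 0, "az": -0.95, "claw": -1}
    - {"dx": 2, "dy": -29, "dz": 0, "az": -0.95, "claw": -1}
    - {"dx": 2, "dy": -29, "dz": 0, "az": -0.95, "claw": -1}
    - {"dx": 2, "dy": -29, "dz": 0, "az": -0.95, "claw": -1}

```text
invalid input at $.increments[0]: expected keys dx, dy, dz, ax, ay, az, claw
```

Emit:
servo_tool:
  increments:
    - {"dx": 20, "dy": -22, "dz": 0, "ax": 0, "ay": 0, "az": -0.95, "claw": -1}
    - {"dx": 20, "dy": -22, "dz": 0, "ax": 0, "ay": 0, "az": -0.95, "claw": -1}
    - {"dx": 20, "dy": -22, "dz": 0, "ax": 0, "ay": 0, "az": -0.95, "claw": -1}
    - {"dx": 20, "dy": -22, "dz": 0, "ax": 0, "ay": 0, "az": -0.95, "claw": -1}
    - {"dx": 20, "dy": -22, "dz": 0, "ax": 0, "ay": 0, "az": -0.95, "claw": -1}
    - {"dx": 20, "dy": -22, "dz": 0, "ax": 0, "ay": 0, "az": -0.95, "claw": -1}
    - {"dx": 20, "dy": -22, "dz": 0, "ax": 0, "ay": 0, "az": -0.95, "claw": -1}
    - {"dx": 20, "dy": -22, "dz": 0, "ax": 0, "ay": 0, "az": -0.95, "claw": -1}

```text
clock: 0.97
eef_pos: [371.0, 401.2, 232.1]
tool_rot: [-1.568, -0.005, -1.223]
force: [0.2, -0.9, 0.0]
width: 85.2
```

Emit:
servo_tool:
  increments:
    - {"dx": 20, "dy": -23, "dz": 0, "ax": 0, "ay": 0, "az": -0.95, "claw": -1}
    - {"dx": 20, "dy": -23, "dz": 0, "ax": 0, "ay": 0, "az": -0.95, "claw": -1}
    - {"dx": 20, "dy": -23, "dz": 0, "ax": 0, "ay": 0, "az": -0.95, "claw": -1}
    - {"dx": 20, "dy": -23, "dz": 0, "ax": 0, "ay": 0, "az": -0.95, "claw": -1}
    - {"dx": 20, "dy": -23, "dz": 0, "ax": 0, "ay": 0, "az": -0.95, "claw": -1}
    - {"dx": 20, "dy": -23, "dz": 0, "ax": 0, "ay": 0, "az": -0.95, "claw": -1}
    - {"dx": 20, "dy": -23, "dz": 0, "ax": 0, "ay": 0, "az": -0.95, "claw": -1}
    - {"dx": 20, "dy": -23, "dz": 0, "ax": 0, "ay": 0, "az": -0.95, "claw": -1}

```text
clock: 1.63
eef_pos: [568.7, 171.6, 232.1]
tool_rot: [-1.565, -0.001, -2.169]
force: [-0.4, -0.4, 1.3]
width: 85.2
```

Emit:
servo_tool:
  increments:
    - {"dx": 2, "dy": -29, "dz": 0, "ax": 0, "ay": 0, "az": -0.95, "claw": -1}
    - {"dx": 2, "dy": -29, "dz": 0, "ax": 0, "ay": 0, "az": -0.95, "claw": -1}
    - {"dx": 2, "dy": -29, "dz": 0, "ax": 0, "ay": 0, "az": -0.95, "claw": -1}
    - {"dx": 2, "dy": -29, "dz": 0, "ax": 0, "ay": 0, "az": -0.95, "claw": -1}
    - {"dx": 2, "dy": -29, "dz": 0, "ax": 0, "ay": 0, "az": -0.95, "claw": -1}
    - {"dx": 2, "dy": -29, "dz": 0, "ax": 0, "ay": 0, "az": -0.95, "claw": -1}
    - {"dx": 2, "dy": -29, "dz": 0, "ax": 0, "ay": 0, "az": -0.95, "claw": -1}
    - {"dx": 2, "dy": -29, "dz": 0, "ax": 0, "ay": 0, "az": -0.95, "claw": -1}

```text
clock: 2.3
eef_pos: [583.4, -122.8, 232.7]
tool_rot: [-1.562, 0.002, -3.124]
force: [-1.2, -1.2, 0.3]
width: 85.3
```

Emit:
servo_tool:
  increments:
    - {"dx": -9.1, "dy": -21.4, "dz": -8, "ax": 0, "ay": 0, "az": -0.187, "claw": -1}
    - {"dx": -9.1, "dy": -21.4, "dz": -8, "ax": 0, "ay": 0, "az": -0.187, "claw": -1}
    - {"dx": -9.1, "dy": -21.4, "dz": -8, "ax": 0, "ay": 0, "az": -0.187, "claw": -1}
    - {"dx": -9.1, "dy": -21.4, "dz": -8, "ax": 0, "ay": 0, "az": -0.187, "claw": -1}
    - {"dx": -9.1, "dy": -21.4, "dz": -8, "ax": 0, "ay": 0, "az": -0.187, "claw": -1}
    - {"dx": -9.1, "dy": -21.4, "dz": -8, "ax": 0, "ay": 0, "az": -0.187, "claw": -1}
    - {"dx": -9.1, "dy": -21.4, "dz": -8, "ax": 0, "ay": 0, "az": -0.187, "claw": -1}
    - {"dx": -9.1, "dy": -21.4, "dz": -8, "ax": 0, "ay": 0, "az": -0.187, "claw": -1}

```text
clock: 2.97
eef_pos: [491.4, -327.7, 150.9]
tool_rot: [-1.57, -0.001, 2.985]
force: [0.9, -0.2, 0.2]
width: 85.0
```

```bash
python3 - <<'E'
from h import *
s=read_state();print(s["clock"],s["qpos"].round(3),s["eef_pos"].round(2),s["tool_rot"].round(4),s["force"])
im=get_image("scene");cv2.imwrite("pics/s1.png",im["color"][:,:,::-1])
E
```

```text
2.9667 [ 0.102  0.762  0.741  1.78  -0.656  0.866 -0.578] [ 491.37 -327.67  150.86] [-1.5702e+00 -1.3000e-03  2.9848e+00] [ 0.89922809 -0.16191218  0.23378767]
```

View pics/s1.png

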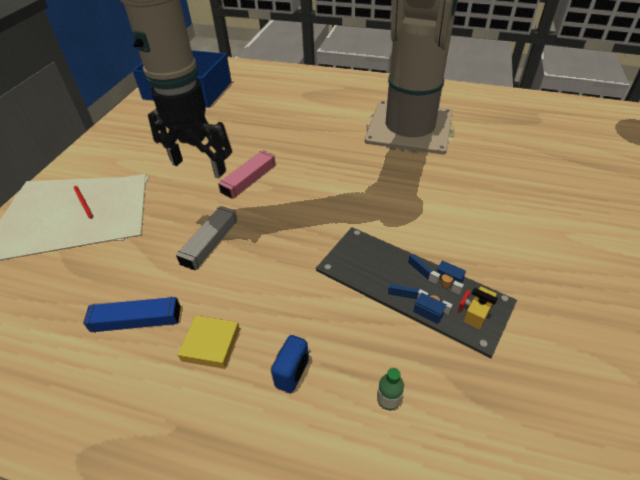

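The picture shows the open gripper upright over the grey tube, at about (190,150), with pink and blue clear of it. I'll go down.

Emit:
servo_tool:
  increments:
    - {"dx": 0, "dy": 0, "dz": -4, "ax": 0, "ay": 0, "az": 0.004, "claw": -1}
    - {"dx": 0, "dy": 0, "dz": -8, "ax": 0, "ay": 0, "az": 0.004, "claw": -1}
    - {"dx": 0, "dy": 0, "dz": -11, "ax": 0, "ay": 0, "az": 0.004, "claw": -1}
    - {"dx": 0, "dy": 0, "dz": -13, "ax": 0, "ay": 0, "az": 0.004, "claw": -1}
    - {"dx": 0, "dy": 0, "dz": -14, "ax": 0, "ay": 0, "az": 0.004, "claw": -1}
    - {"dx": 0, "dy": 0, "dz": -14.3, "ax": 0, "ay": 0, "az": 0.004, "claw": -1}
    - {"dx": 0, "dy": 0, "dz": -14.3, "ax": 0, "ay": 0, "az": 0.004, "claw": -1}
    - {"dx": 0, "dy": 0, "dz": -14.3, "ax": 0, "ay": 0, "az": 0.004, "claw": -1}

```text
clock: 3.68
eef_pos: [494.7, -325.3, 9.6]
tool_rot: [-1.57, 0.002, 2.995]
force: [0.4, -0.1, 0.8]
width: 85.6
```

```bash
python3 - <<'E'
from h import *
im=get_image("scene");cv2.imwrite("pics/s2.png",cv2.resize(im["color"][100:300,100:320],None,fx=3,fy=3)[:,:,::-1])
E
```

```text
(no output)
```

View pics/s2.png

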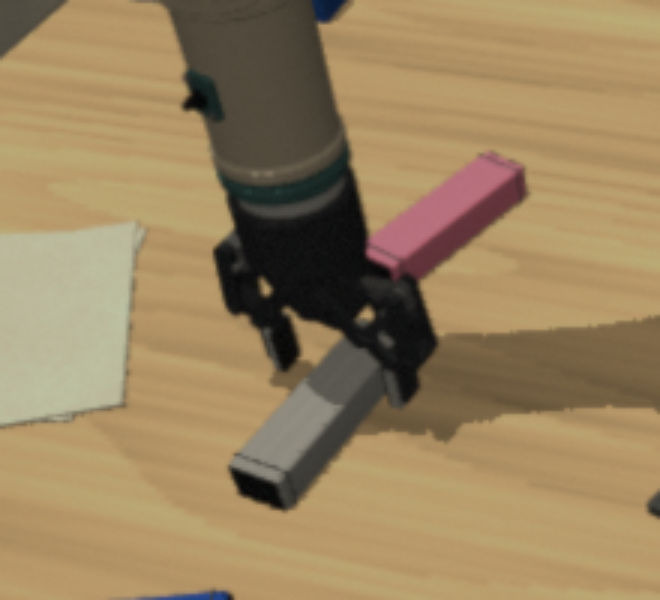

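The fingers straddle the tube's far half, at crop (340,370). I'll close, then lift.

Emit:
servo_tool:
  increments:
    - {"dx": 0, "dy": 0, "dz": 0, "ax": 0, "ay": 0, "az": 0, "claw": 1}
    - {"dx": 0, "dy": 0, "dz": 0, "ax": 0, "ay": 0, "az": 0, "claw": 1}
    - {"dx": 0, "dy": 0, "dz": 0, "ax": 0, "ay": 0, "az": 0, "claw": 1}
    - {"dx": 0, "dy": 0, "dz": 0, "ax": 0, "ay": 0, "az": 0, "claw": 1}
    - {"dx": 0, "dy": 0, "dz": 0, "ax": 0, "ay": 0, "az": 0, "claw": 1}
    - {"dx": 0, "dy": 0, "dz": 0, "ax": 0, "ay": 0, "az": 0, "claw": 1}
    - {"dx": 0, "dy": 0, "dz": 0, "ax": 0, "ay": 0, "az": 0, "claw": 1}
    - {"dx": 0, "dy": 0, "dz": 0, "ax": 0, "ay": 0, "az": 0, "claw": 1}

```text
clock: 4.4
eef_pos: [493.8, -326.2, 9.4]
tool_rot: [-1.569, 0.002, 2.994]
force: [-1.2, -0.8, 5.3]
width: 39.0
```

Emit:
servo_tool:
  increments:
    - {"dx": 0, "dy": 0, "dz": 1, "ax": 0, "ay": 0, "az": 0, "claw": 1}
    - {"dx": 0, "dy": 0, "dz": 3, "ax": 0, "ay": 0, "az": 0, "claw": 1}
    - {"dx": 0, "dy": 0, "dz": 5, "ax": 0, "ay": 0, "az": 0, "claw": 1}
    - {"dx": 0, "dy": 0, "dz": 7, "ax": 0, "ay": 0, "az": 0, "claw": 1}
    - {"dx": 0, "dy": 0, "dz": 8, "ax": 0, "ay": 0, "az": 0, "claw": 1}
    - {"dx": 0, "dy": 0, "dz": 8, "ax": 0, "ay": 0, "az": 0, "claw": 1}

```text
clock: 4.9
eef_pos: [494.4, -325.8, 90.5]
tool_rot: [-1.569, 0.003, 2.995]
force: [-0.5, -0.0, -3.2]
width: 38.8
```

```bash
python3 - <<'E'
from h import *
s=read_state();print(s["eef_pos"],s["tool_rot"],s["force"],s["torque"],s["qpos"].round(2))
im=get_image("scene");cv2.imwrite("pics/s3.png",cv2.resize(im["color"][60:260,100:320],None,fx=3,fy=3)[:,:,::-1])
E
```

```text
[ 494.37541981 -325.84373863   90.46732637] [-1.56935217  0.00314011  2.99455534] [-0.45539622 -0.02548749 -3.17854113] [-0.02470974  0.06986634 -0.03584464] [ 0.14  0.83  0.67  1.82 -0.74  0.75 -0.51]
```

View pics/s3.png

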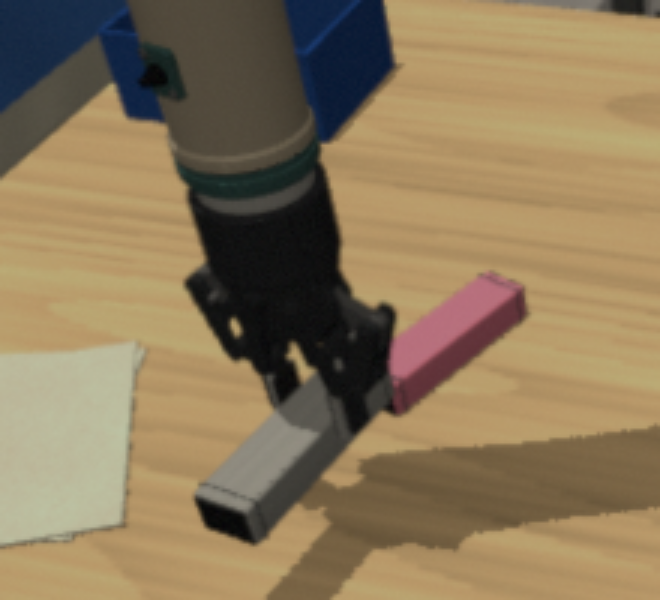

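The tube is held level, weight about 3.2 N, with its centre about 24 mm ahead of the grip. Next I carry it to above the bed at jig x ≈ -90: a 295 mm shift in y and a +1.40 rad turn.

Emit:
servo_tool:
  increments:
    - {"dx": 0, "dy": 2, "dz": 2, "ax": 0, "ay": 0, "az": 0.1, "claw": 1}
    - {"dx": 0, "dy": 4, "dz": 2, "ax": 0, "ay": 0, "az": 0.2, "claw": 1}
    - {"dx": 0, "dy": 6, "dz": 2, "ax": 0, "ay": 0, "az": 0.3, "claw": 1}
    - {"dx": 0, "dy": 8, "dz": 2, "ax": 0, "ay": 0, "az": 0.4, "claw": 1}
    - {"dx": 0, "dy": 10, "dz": 2, "ax": 0, "ay": 0, "az": 0.5, "claw": 1}
    - {"dx": 0, "dy": 12, "dz": 2, "ax": 0, "ay": 0, "az": 0.6, "claw": 1}
    - {"dx": 0, "dy": 14, "dz": 2, "ax": 0, "ay": 0, "az": 0.7, "claw": 1}
    - {"dx": 0, "dy": 16, "dz": 2, "ax": 0, "ay": 0, "az": 0.8, "claw": 1}

```text
clock: 5.62
eef_pos: [492.4, -163.5, 107.0]
tool_rot: [-1.573, -0.001, -2.484]
force: [0.3, -0.4, -4.0]
width: 38.7
```

Emit:
servo_tool:
  increments:
    - {"dx": 0, "dy": 2, "dz": 0, "ax": 0, "ay": 0, "az": 0.1, "claw": 1}
    - {"dx": 0, "dy": 4, "dz": 0, "ax": 0, "ay": 0, "az": 0.2, "claw": 1}
    - {"dx": 0, "dy": 6, "dz": 0, "ax": 0, "ay": 0, "az": 0.3, "claw": 1}
    - {"dx": 0, "dy": 8, "dz": 0, "ax": 0, "ay": 0, "az": 0.4, "claw": 1}
    - {"dx": 0, "dy": 10, "dz": 0, "ax": 0, "ay": 0, "az": 0.5, "claw": 1}
    - {"dx": 0, "dy": 12, "dz": 0, "ax": 0, "ay": 0, "az": 0.58, "claw": 1}
    - {"dx": 0, "dy": 13.5, "dz": 0, "ax": 0, "ay": 0, "az": 0.6, "claw": 1}
    - {"dx": 0, "dy": 13.5, "dz": 0, "ax": 0, "ay": 0, "az": 0.6, "claw": 1}

```text
clock: 6.28
eef_pos: [492.2, -25.6, 106.9]
tool_rot: [-1.575, 0.002, -1.883]
force: [0.8, 1.3, -5.1]
width: 38.5
```

Emit:
servo_tool:
  increments:
    - {"dx": 0, "dy": 0, "dz": -2, "ax": 0, "ay": 0, "az": 0, "claw": 1}
    - {"dx": 0, "dy": 0, "dz": -4, "ax": 0, "ay": 0, "az": 0, "claw": 1}
    - {"dx": 0, "dy": 0, "dz": -5, "ax": 0, "ay": 0, "az": 0, "claw": 1}
    - {"dx": 0, "dy": 0, "dz": -5, "ax": 0, "ay": 0, "az": 0, "claw": 1}
    - {"dx": 0, "dy": 0, "dz": -5, "ax": 0, "ay": 0, "az": 0, "claw": 1}

```text
clock: 6.7
eef_pos: [492.7, -30.7, 57.7]
tool_rot: [-1.573, -0.001, -1.89]
force: [0.9, 0.2, -3.1]
width: 38.9
```

```bash
python3 - <<'E'
from h import *
s=read_state();print(s["eef_pos"],s["tool_rot"],s["force"],s["torque"],s["qpos"].round(2),tojig(s["eef_pos"]))
im=get_image("scene");cv2.imwrite("pics/s4.png",cv2.resize(im["color"][130:350,290:530],None,fx=2.7,fy=2.7)[:,:,::-1])
im=get_image("top");cv2.imwrite("pics/t4.png",cv2.resize(im["color"][180:330,165:400],None,fx=3.3,fy=3.3)[:,:,::-1])
E
```

```text
[492.66066792 -30.72757691  57.65652021] [-1.57282015e+00 -8.21906093e-04 -1.89000318e+00] [ 0.85333162  0.20967898 -3.14050052] [-0.12514985 -0.0194574   0.01396674] [-0.17  0.72  0.26  2.09 -0.46  0.39  0.14] [-115.30188532    0.65952164]
```

View pics/s4.png

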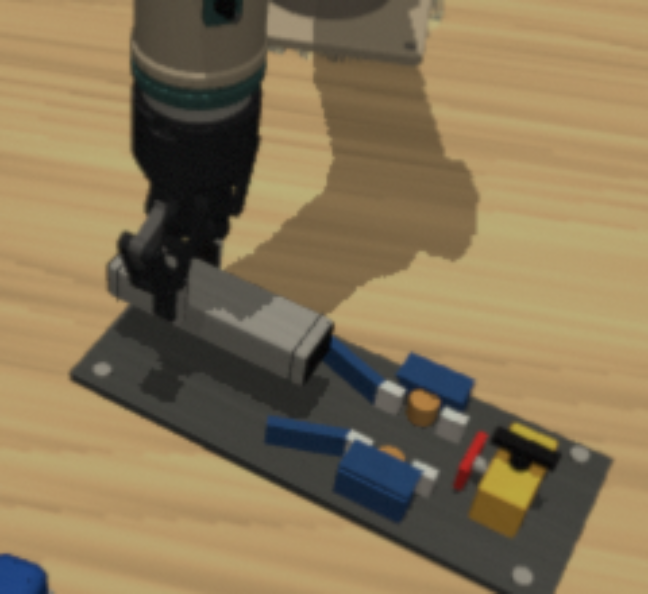

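View pics/t4.png

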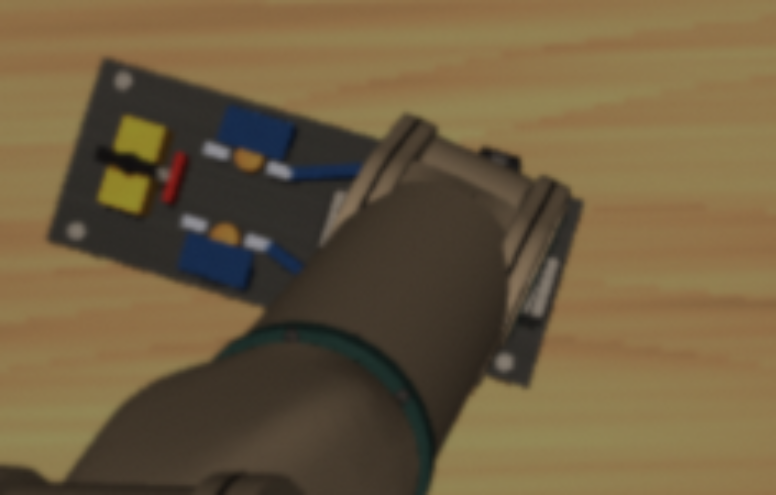

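The scene picture shows the tube over the rear of the bed, nose at crop (315,350), in line with the flare. I'll lower until it touches.

Emit:
servo_tool:
  increments:
    - {"dx": 0, "dy": 0, "dz": -1.5, "ax": 0, "ay": 0, "az": 0, "claw": 1}
    - {"dx": 0, "dy": 0, "dz": -2.8, "ax": 0, "ay": 0, "az": 0, "claw": 1}
    - {"dx": 0, "dy": 0, "dz": -3.4, "ax": 0, "ay": 0, "az": 0, "claw": 1}
    - {"dx": 0, "dy": 0, "dz": -3.7, "ax": 0, "ay": 0, "az": 0, "claw": 1}
    - {"dx": 0, "dy": 0, "dz": -3.8, "ax": 0, "ay": 0, "az": 0, "claw": 1}
    - {"dx": 0, "dy": 0, "dz": -3.8, "ax": 0, "ay": 0, "az": 0, "claw": 1}

```text
clock: 7.3
eef_pos: [493.8, -30.3, 20.7]
tool_rot: [-1.57, 0.0, -1.889]
force: [0.1, -0.0, -3.0]
width: 39.3
```

Emit:
servo_tool:
  increments:
    - {"dx": 0, "dy": 0, "dz": -0.1, "ax": 0, "ay": 0, "az": 0, "claw": 1}
    - {"dx": 0, "dy": 0, "dz": -0.15, "ax": 0, "ay": 0, "az": 0, "claw": 1}
    - {"dx": 0, "dy": 0, "dz": -0.15, "ax": 0, "ay": 0, "az": 0, "claw": 1}

```text
clock: 7.55
eef_pos: [493.9, -30.2, 19.4]
tool_rot: [-1.57, 0.0, -1.889]
force: [0.1, 0.6, -0.2]
width: 38.8
```

It is resting on the bed. I'll slide it forward in the grip by 35 mm, watching the side force, so the nose enters the throat start.

Emit:
servo_tool:
  increments:
    - {"dx": 0, "dy": 0, "dz": 0, "ax": 0, "ay": 0, "az": 0, "claw": 1}
    - {"dx": 0, "dy": 0, "dz": 0, "ax": 0, "ay": 0, "az": 0, "claw": 1}
    - {"dx": 0.16, "dy": 0.48, "dz": 0, "ax": 0, "ay": 0, "az": 0, "claw": 1}
    - {"dx": 0.31, "dy": 0.95, "dz": 0, "ax": 0, "ay": 0, "az": 0, "claw": 1}
    - {"dx": 0.47, "dy": 1.43, "dz": 0, "ax": 0, "ay": 0, "az": 0, "claw": 1}
    - {"dx": 0.62, "dy": 1.9, "dz": 0, "ax": 0, "ay": 0, "az": 0, "claw": 1}
    - {"dx": 0.78, "dy": 2.38, "dz": 0, "ax": 0, "ay": 0, "az": 0, "claw": 1}
    - {"dx": 0.78, "dy": 2.38, "dz": 0, "ax": 0, "ay": 0, "az": 0, "claw": 1}

```text
clock: 8.22
eef_pos: [502.0, -6.4, 19.3]
tool_rot: [-1.569, -0.0, -1.889]
force: [-2.0, -2.4, 4.8]
width: 39.1
```

Emit:
servo_tool:
  increments:
    - {"dx": 0.1, "dy": 0.3, "dz": 0, "ax": 0, "ay": 0, "az": 0, "claw": 1}
    - {"dx": 0.2, "dy": 0.6, "dz": 0, "ax": 0, "ay": 0, "az": 0, "claw": 1}
    - {"dx": 0.31, "dy": 0.95, "dz": 0, "ax": 0, "ay": 0, "az": 0, "claw": 1}
    - {"dx": 0.31, "dy": 0.95, "dz": 0, "ax": 0, "ay": 0, "az": 0, "claw": 1}

```text
clock: 8.55
eef_pos: [503.8, 1.4, 19.3]
tool_rot: [-1.57, -0.003, -1.89]
force: [-2.8, -5.2, 7.0]
width: 38.4
```

```bash
python3 - <<'E'
from h import *
s=read_state();print(s["eef_pos"],s["force"],s["torque"],tojig(s["eef_pos"]))
im=get_image("scene");cv2.imwrite("pics/s5.png",cv2.resize(im["color"][130:350,290:530],None,fx=2.7,fy=2.7)[:,:,::-1])
E
```

```text
[503.82892129   1.42705707  19.33099923] [-2.83322135 -5.1775151   7.00577869] [-1.23475544  0.53450504  0.19433447] [-81.26764621   0.09300805]
```

View pics/s5.png

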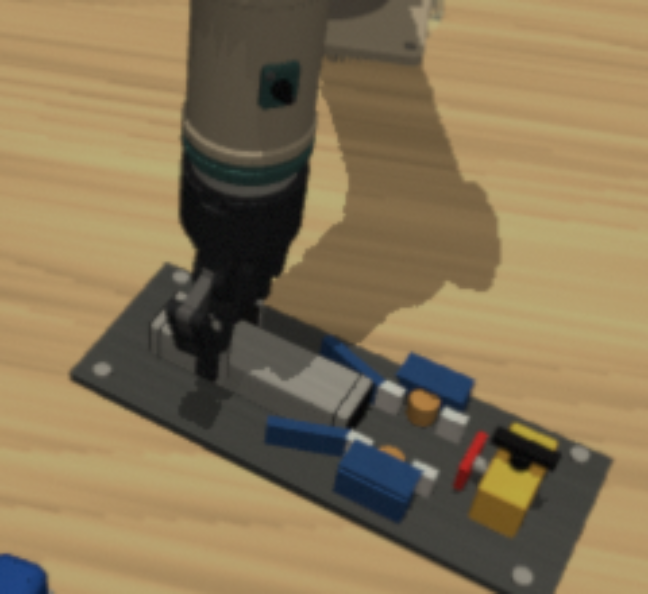

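The nose is at the throat entry, centred; side force is about 1 N. I'll go 15 mm more in the grip, then release.

Emit:
servo_tool:
  increments:
    - {"dx": 0.1, "dy": 0.3, "dz": 0.05, "ax": 0, "ay": 0, "az": 0, "claw": 1}
    - {"dx": 0.2, "dy": 0.6, "dz": 0.05, "ax": 0, "ay": 0, "az": 0, "claw": 1}
    - {"dx": 0.3, "dy": 0.9, "dz": 0.05, "ax": 0, "ay": 0, "az": 0, "claw": 1}
    - {"dx": 0.4, "dy": 1.2, "dz": 0.05, "ax": 0, "ay": 0, "az": 0, "claw": 1}
    - {"dx": 0.47, "dy": 1.43, "dz": 0.05, "ax": 0, "ay": 0, "az": 0, "claw": 1}
    - {"dx": 0.47, "dy": 1.43, "dz": 0.05, "ax": 0, "ay": 0, "az": 0, "claw": 1}

```text
clock: 9.1
eef_pos: [507.6, 17.0, 19.4]
tool_rot: [-1.573, -0.002, -1.889]
force: [-3.7, -3.1, 3.9]
width: 38.7
```

Emit:
servo_tool:
  increments:
    - {"dx": 0, "dy": 0, "dz": 0, "ax": 0, "ay": 0, "az": 0, "claw": -1}
    - {"dx": 0, "dy": 0, "dz": 0, "ax": 0, "ay": 0, "az": 0, "claw": -1}
    - {"dx": 0, "dy": 0, "dz": 0, "ax": 0, "ay": 0, "az": 0, "claw": -1}
    - {"dx": 0, "dy": 0, "dz": 0, "ax": 0, "ay": 0, "az": 0, "claw": -1}
    - {"dx": 0, "dy": 0, "dz": 0, "ax": 0, "ay": 0, "az": 0, "claw": -1}
    - {"dx": 0, "dy": 0, "dz": 0, "ax": 0, "ay": 0, "az": 0, "claw": -1}
    - {"dx": 0, "dy": 0, "dz": 0, "ax": 0, "ay": 0, "az": 0, "claw": -1}
    - {"dx": 0, "dy": 0, "dz": 0, "ax": 0, "ay": 0, "az": 0, "claw": -1}

```text
clock: 9.77
eef_pos: [509.1, 17.5, 19.3]
tool_rot: [-1.571, 0.0, -1.889]
force: [-0.1, 0.0, 0.6]
width: 85.2
```

Emit:
servo_tool:
  increments:
    - {"dx": 0, "dy": 0, "dz": 2, "ax": 0, "ay": 0, "az": 0, "claw": -1}
    - {"dx": 0, "dy": 0, "dz": 5, "ax": 0, "ay": 0, "az": 0, "claw": -1}
    - {"dx": 0, "dy": 0, "dz": 8, "ax": 0, "ay": 0, "az": 0, "claw": -1}
    - {"dx": -0.8, "dy": -2.5, "dz": 8, "ax": 0, "ay": 0, "az": 0, "claw": 1}
    - {"dx": -1.7, "dy": -5, "dz": 8, "ax": 0, "ay": 0, "az": 0, "claw": 1}
    - {"dx": -2.5, "dy": -7.6, "dz": 8, "ax": 0, "ay": 0, "az": 0, "claw": 1}
    - {"dx": -2.5, "dy": -7.6, "dz": 8, "ax": 0, "ay": 0, "az": 0, "claw": 1}
    - {"dx": -2.5, "dy": -7.6, "dz": 8, "ax": 0, "ay": 0, "az": 0, "claw": 1}

```text
clock: 10.43
eef_pos: [483.6, -60.2, 99.6]
tool_rot: [-1.571, -0.0, -1.893]
force: [0.2, 0.6, -0.3]
width: 25.5
```

Emit:
servo_tool:
  increments:
    - {"dx": 0, "dy": 0, "dz": 0, "ax": 0, "ay": 0, "az": 0, "claw": 1}
    - {"dx": 0, "dy": 0, "dz": 0, "ax": 0, "ay": 0, "az": 0, "claw": 1}
    - {"dx": 0, "dy": 0, "dz": 0, "ax": 0, "ay": 0, "az": 0, "claw": 1}
    - {"dx": 0, "dy": 0, "dz": 0, "ax": 0, "ay": 0, "az": 0, "claw": 1}
    - {"dx": 0, "dy": 0, "dz": 0, "ax": 0, "ay": 0, "az": 0, "claw": 1}
    - {"dx": 0, "dy": 0, "dz": 0, "ax": 0, "ay": 0, "az": 0, "claw": 1}

```text
clock: 10.93
eef_pos: [484.1, -58.1, 99.2]
tool_rot: [-1.571, 0.0, -1.888]
force: [-0.0, -0.7, -0.3]
width: 0.2
```

```bash
python3 - <<'E'
from h import *
s=read_state();print(s["clock"],s["eef_pos"],s["force"],s["width"],tojig(s["eef_pos"]))
im=get_image("scene");cv2.imwrite("pics/s6.png",cv2.resize(im["color"][130:350,290:530],None,fx=2.7,fy=2.7)[:,:,::-1])
E
```

```text
10.9333 [484.12170875 -58.0789446   99.23434674] [-0.04270078 -0.68915493 -0.26754244] 0.21072673354041743 [-143.95193531    0.228507  ]
```

View pics/s6.png

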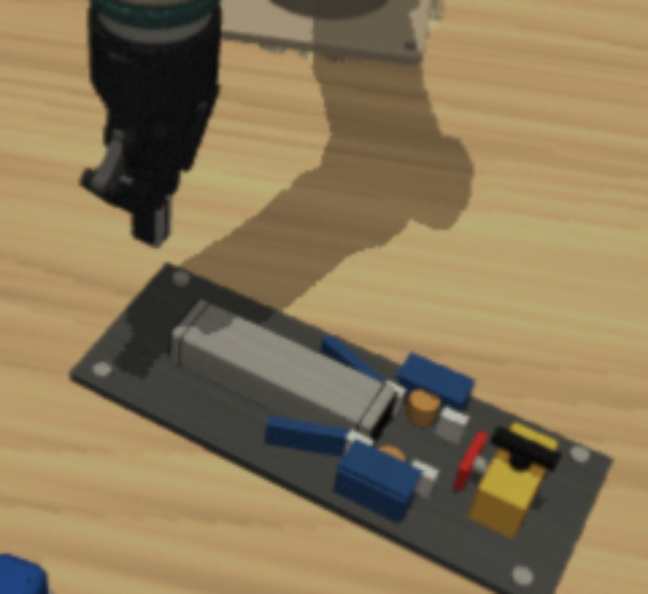

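The tube sits in line with its nose in the throat mouth, crop (380,410), and the closed fingers are behind the tail. I'll lower and start pushing.

Emit:
servo_tool:
  increments:
    - {"dx": 0, "dy": 0, "dz": -3, "ax": 0, "ay": 0, "az": 0, "claw": 1}
    - {"dx": 0, "dy": 0, "dz": -6, "ax": 0, "ay": 0, "az": 0, "claw": 1}
    - {"dx": 0, "dy": 0, "dz": -7.5, "ax": 0, "ay": 0, "az": 0, "claw": 1}
    - {"dx": 0, "dy": 0, "dz": -7.9, "ax": 0, "ay": 0, "az": 0, "claw": 1}
    - {"dx": 0, "dy": 0, "dz": -7.9, "ax": 0, "ay": 0, "az": 0, "claw": 1}
    - {"dx": 0, "dy": 0, "dz": -7.9, "ax": 0, "ay": 0, "az": 0, "claw": 1}

```text
clock: 11.48
eef_pos: [484.4, -58.8, 20.8]
tool_rot: [-1.57, -0.0, -1.889]
force: [0.0, 0.0, 0.2]
width: -0.1
```

```bash
python3 - <<'E'
from h import *
s=read_state();print(s["clock"],s["eef_pos"],s["force"],s["width"],tojig(s["eef_pos"]))
im=get_image("scene");cv2.imwrite("pics/s7.png",cv2.resize(im["color"][130:350,290:530],None,fx=2.7,fy=2.7)[:,:,::-1])
E
```

```text
11.4833 [484.3610536  -58.75848059  20.76135294] [0.01845003 0.03267981 0.16616493] -0.07582361169433313 [-144.52271976   -0.21110674]
```

View pics/s7.png

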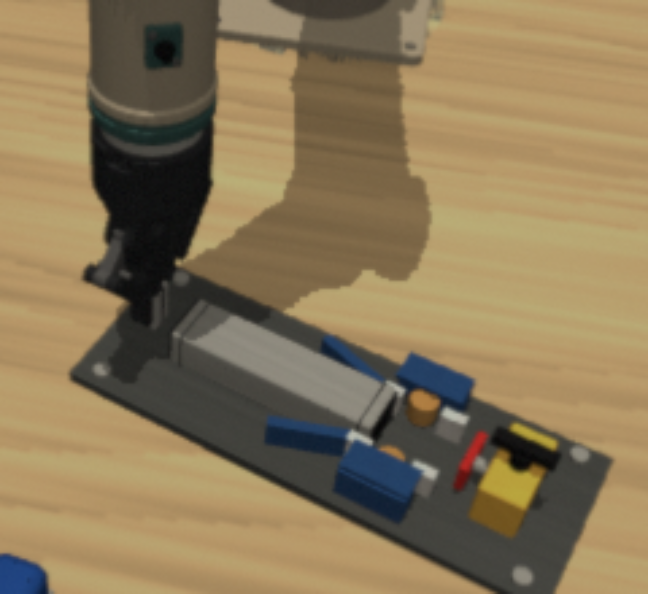

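Total travel to home is about 76 mm by estimate. I'll push 44 mm first, through the rollers and well short of the pad.

Emit:
servo_tool:
  increments:
    - {"dx": 0.22, "dy": 0.67, "dz": 0, "ax": 0, "ay": 0, "az": 0, "claw": 1}
    - {"dx": 0.44, "dy": 1.33, "dz": 0, "ax": 0, "ay": 0, "az": 0, "claw": 1}
    - {"dx": 0.62, "dy": 1.9, "dz": 0, "ax": 0, "ay": 0, "az": 0, "claw": 1}
    - {"dx": 0.78, "dy": 2.38, "dz": 0, "ax": 0, "ay": 0, "az": 0, "claw": 1}

```text
clock: 11.87
eef_pos: [492.5, -34.5, 21.0]
tool_rot: [-1.569, -0.0, -1.888]
force: [-0.9, -3.2, 3.2]
width: -0.2
```

Emit:
servo_tool:
  increments:
    - {"dx": 0.12, "dy": 0.38, "dz": 0, "ax": 0, "ay": 0, "az": 0, "claw": 1}
    - {"dx": 0.25, "dy": 0.76, "dz": 0, "ax": 0, "ay": 0, "az": 0, "claw": 1}
    - {"dx": 0.37, "dy": 1.14, "dz": 0, "ax": 0, "ay": 0, "az": 0, "claw": 1}

```text
clock: 12.12
eef_pos: [494.9, -28.1, 20.9]
tool_rot: [-1.568, -0.006, -1.893]
force: [-4.2, -13.8, 7.4]
width: 0.1
```

Emit:
servo_tool:
  increments:
    - {"dx": 0.12, "dy": 0.38, "dz": 0, "ax": 0, "ay": 0, "az": 0, "claw": 1}
    - {"dx": 0.22, "dy": 0.66, "dz": 0, "ax": 0, "ay": 0, "az": 0, "claw": 1}
    - {"dx": 0.22, "dy": 0.66, "dz": 0, "ax": 0, "ay": 0, "az": 0, "claw": 1}
    - {"dx": 0.22, "dy": 0.66, "dz": 0, "ax": 0, "ay": 0, "az": 0, "claw": 1}

```text
clock: 12.45
eef_pos: [497.4, -20.5, 20.9]
tool_rot: [-1.569, -0.004, -1.892]
force: [-2.8, -9.1, 6.8]
width: -0.0
```

```bash
python3 - <<'E'
from h import *
s=read_state();print(s["clock"],s["eef_pos"],s["force"],s["torque"],tojig(s["eef_pos"]))
im=get_image("scene");cv2.imwrite("pics/s8.png",cv2.resize(im["color"][130:350,290:530],None,fx=2.7,fy=2.7)[:,:,::-1])
E
```

```text
12.45 [497.40423682 -20.48426799  20.92162632] [-2.84664208 -9.11712672  6.75591148] [-2.05961484  0.58659953 -0.00787877] [-104.08944593   -0.64739319]
```

View pics/s8.png

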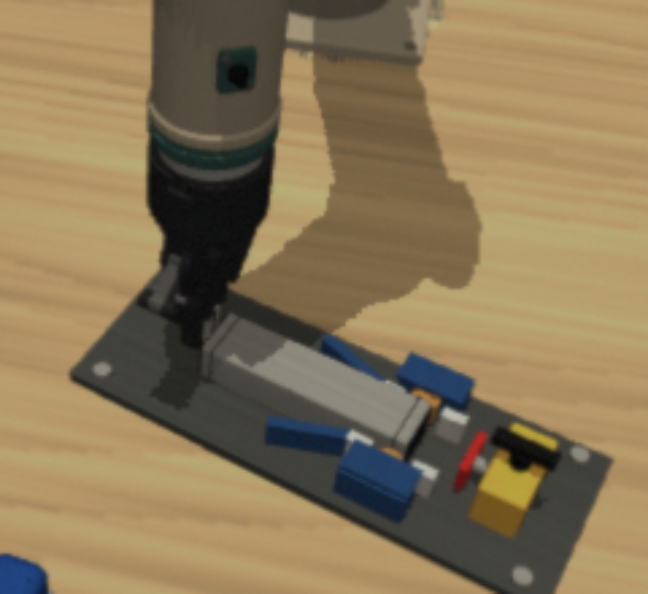

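The nose is past the rollers, between crop (405,425) and the pad, with steady drag of about 9.5 N and little side force. I'll go 22 mm more, then creep.

Emit:
servo_tool:
  increments:
    - {"dx": 0.12, "dy": 0.38, "dz": 0, "ax": 0, "ay": 0, "az": 0, "claw": 1}
    - {"dx": 0.25, "dy": 0.76, "dz": 0, "ax": 0, "ay": 0, "az": 0, "claw": 1}
    - {"dx": 0.37, "dy": 1.14, "dz": 0, "ax": 0, "ay": 0, "az": 0, "claw": 1}
    - {"dx": 0.5, "dy": 1.52, "dz": 0, "ax": 0, "ay": 0, "az": 0, "claw": 1}
    - {"dx": 0.6, "dy": 1.81, "dz": 0, "ax": 0, "ay": 0, "az": 0, "claw": 1}
    - {"dx": 0.66, "dy": 2.0, "dz": 0, "ax": 0, "ay": 0, "az": 0, "claw": 1}

```text
clock: 13.0
eef_pos: [503.8, -1.2, 20.9]
tool_rot: [-1.569, -0.005, -1.893]
force: [-4.1, -11.8, 7.7]
width: -0.0
```

Emit:
servo_tool:
  increments:
    - {"dx": 0.03, "dy": 0.1, "dz": 0, "ax": 0, "ay": 0, "az": 0, "claw": 1}
    - {"dx": 0.06, "dy": 0.19, "dz": 0, "ax": 0, "ay": 0, "az": 0, "claw": 1}
    - {"dx": 0.09, "dy": 0.28, "dz": 0, "ax": 0, "ay": 0, "az": 0, "claw": 1}

```text
clock: 13.25
eef_pos: [504.5, 1.3, 20.9]
tool_rot: [-1.569, -0.005, -1.893]
force: [-4.1, -13.1, 8.0]
width: 0.0
```

```bash
cat > st.py <<'E'
from h import *
s=read_state();f=s["force"];print(s["clock"],s["eef_pos"].round(2),"jig",tojig(s["eef_pos"]).round(2),"feedF",round(float(-(f[0]*np.cos(JA)+f[1]*np.sin(JA))),2),"side",round(float(-f[0]*np.sin(JA)+f[1]*np.cos(JA)),2))
E
python3 st.py; python3 - <<'E'
from h import *
im=get_image("scene");cv2.imwrite("pics/s9.png",cv2.resize(im["color"][220:350,370:520],None,fx=4.5,fy=4.5,interpolation=cv2.INTER_CUBIC)[:,:,::-1])
E
```

```text
13.25 [504.51   1.31  20.9 ] jig [-81.16  -0.59] feedF 13.73 side -0.21
```

View pics/s9.png

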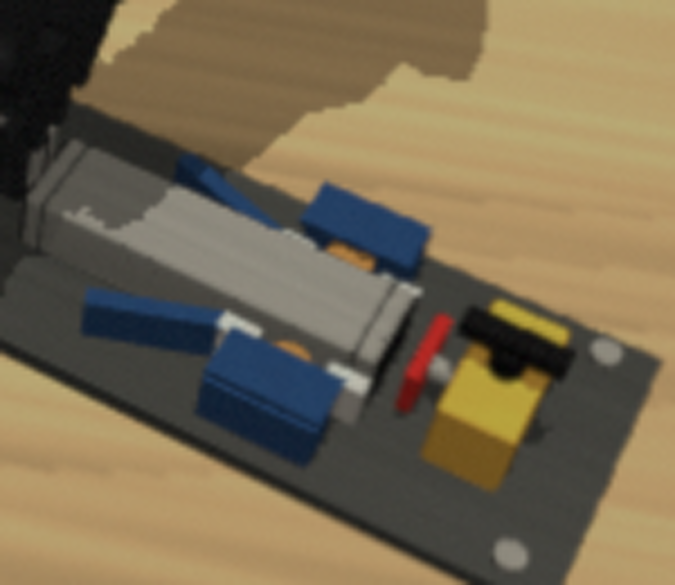

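A gap of roughly 9 mm to the red pad remains; drag while moving is 12.5–13.7 N. I'll creep.

Emit:
servo_tool:
  increments:
    - {"dx": 0.03, "dy": 0.1, "dz": 0, "ax": 0, "ay": 0, "az": 0, "claw": 1}
    - {"dx": 0.06, "dy": 0.19, "dz": 0, "ax": 0, "ay": 0, "az": 0, "claw": 1}
    - {"dx": 0.09, "dy": 0.28, "dz": 0, "ax": 0, "ay": 0, "az": 0, "claw": 1}

```text
clock: 13.55
eef_pos: [505.3, 3.8, 20.9]
tool_rot: [-1.569, -0.006, -1.893]
force: [-4.0, -12.2, 7.9]
width: 0.3
```

```bash
python3 st.py
```

```text
13.55 [505.31   3.85  20.9 ] jig [-78.5   -0.56] feedF 12.81 side -0.04
```

Emit:
servo_tool:
  increments:
    - {"dx": 0.03, "dy": 0.1, "dz": 0, "ax": 0, "ay": 0, "az": 0, "claw": 1}
    - {"dx": 0.06, "dy": 0.19, "dz": 0, "ax": 0, "ay": 0, "az": 0, "claw": 1}

```text
clock: 13.72
eef_pos: [505.9, 5.7, 20.9]
tool_rot: [-1.569, -0.006, -1.893]
force: [-2.5, -13.2, 7.6]
width: -0.2
```

```bash
python3 st.py
```

```text
13.7167 [505.94   5.73  20.9 ] jig [-76.52  -0.57] feedF 13.33 side -1.74
```

Emit:
servo_tool:
  increments:
    - {"dx": 0.03, "dy": 0.1, "dz": 0, "ax": 0, "ay": 0, "az": 0, "claw": 1}
    - {"dx": 0.06, "dy": 0.19, "dz": 0, "ax": 0, "ay": 0, "az": 0, "claw": 1}

```text
clock: 13.88
eef_pos: [506.6, 7.6, 20.9]
tool_rot: [-1.569, -0.006, -1.893]
force: [-3.7, -12.9, 7.7]
width: 0.1
```

```bash
python3 st.py
```

```text
13.8833 [506.55   7.61  20.91] jig [-74.54  -0.56] feedF 13.37 side -0.49
```

Emit:
servo_tool:
  increments:
    - {"dx": 0.03, "dy": 0.1, "dz": 0, "ax": 0, "ay": 0, "az": 0, "claw": 1}
    - {"dx": 0.06, "dy": 0.19, "dz": 0, "ax": 0, "ay": 0, "az": 0, "claw": 1}

```text
clock: 14.05
eef_pos: [507.2, 9.5, 20.9]
tool_rot: [-1.569, -0.006, -1.893]
force: [-3.3, -12.3, 7.5]
width: -0.1
```

```bash
python3 st.py; python3 - <<'E'
from h import *
im=get_image("scene");cv2.imwrite("pics/s10.png",cv2.resize(im["color"][250:330,420:510],None,fx=7,fy=7,interpolation=cv2.INTER_CUBIC)[:,:,::-1])
E
```

```text
14.05 [507.16   9.5   20.9 ] jig [-72.56  -0.55] feedF 12.7 side -0.65
```

View pics/s10.png

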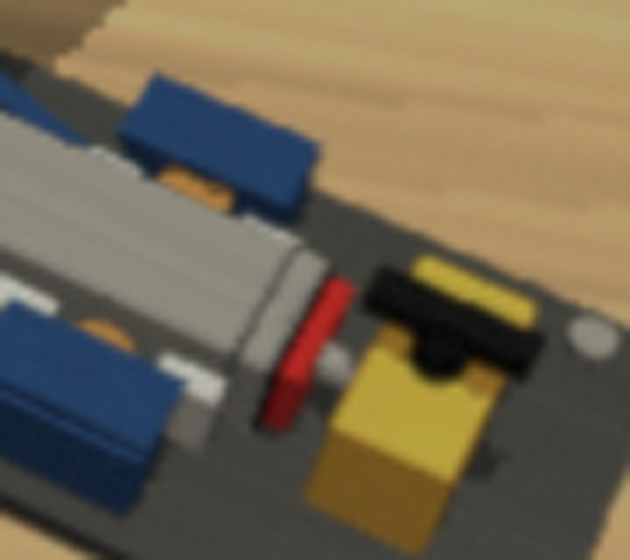

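The pad is nearly touched and the drag baseline is 13.1 ± 0.5 N. I'll use 1 mm steps now.

Emit:
servo_tool:
  increments:
    - {"dx": 0.03, "dy": 0.1, "dz": 0, "ax": 0, "ay": 0, "az": 0, "claw": 1}

```text
clock: 14.18
eef_pos: [507.4, 10.4, 20.9]
tool_rot: [-1.569, -0.006, -1.893]
force: [-3.4, -12.6, 7.8]
width: 0.2
```

```bash
python3 st.py
```

```text
14.1833 [507.43  10.42  20.91] jig [-71.6   -0.52] feedF 13.03 side -0.67
```

Emit:
servo_tool:
  increments:
    - {"dx": 0.03, "dy": 0.1, "dz": 0, "ax": 0, "ay": 0, "az": 0, "claw": 1}

```text
clock: 14.27
eef_pos: [507.7, 11.3, 20.9]
tool_rot: [-1.569, -0.006, -1.893]
force: [-3.7, -13.9, 8.0]
width: -0.0
```

```bash
python3 st.py
```

```text
14.2667 [507.74  11.28  20.91] jig [-70.69  -0.54] feedF 14.32 side -0.84
```

Emit:
servo_tool:
  increments:
    - {"dx": 0.03, "dy": 0.1, "dz": 0, "ax": 0, "ay": 0, "az": 0, "claw": 1}

```text
clock: 14.35
eef_pos: [507.8, 11.7, 20.9]
tool_rot: [-1.569, -0.007, -1.894]
force: [-4.7, -14.9, 8.8]
width: 0.2
```

```bash
python3 st.py
```

```text
14.35 [507.85  11.68  20.9 ] jig [-70.27  -0.52] feedF 15.58 side -0.18
```

Contact is felt at TCP jig x ≈ -70.9: the force is rising and the advance per step has dropped. I'm aiming for about 20.5 N, which is drag + 7.5.

Emit:
servo_tool:
  increments:
    - {"dx": 0.03, "dy": 0.1, "dz": 0, "ax": 0, "ay": 0, "az": 0, "claw": 1}
    - {"dx": 0.03, "dy": 0.1, "dz": 0, "ax": 0, "ay": 0, "az": 0, "claw": 1}

```text
clock: 14.52
eef_pos: [508.0, 12.1, 20.9]
tool_rot: [-1.569, -0.007, -1.894]
force: [-3.9, -15.7, 8.4]
width: 0.0
```

```bash
python3 st.py
```

```text
14.5167 [508.05  12.12  20.92] jig [-69.79  -0.57] feedF 16.1 side -1.19
```

Emit:
servo_tool:
  increments:
    - {"dx": 0.03, "dy": 0.1, "dz": 0, "ax": 0, "ay": 0, "az": 0, "claw": 1}
    - {"dx": 0.03, "dy": 0.1, "dz": 0, "ax": 0, "ay": 0, "az": 0, "claw": 1}

```text
clock: 14.68
eef_pos: [508.2, 12.5, 20.9]
tool_rot: [-1.569, -0.008, -1.895]
force: [-6.2, -16.9, 8.9]
width: 0.0
```

```bash
python3 st.py
```

```text
14.6833 [508.19  12.47  20.94] jig [-69.41  -0.6 ] feedF 18.02 side 0.55
```

Emit:
servo_tool:
  increments:
    - {"dx": 0.03, "dy": 0.1, "dz": 0, "ax": 0, "ay": 0, "az": 0, "claw": 1}
    - {"dx": 0.03, "dy": 0.1, "dz": 0, "ax": 0, "ay": 0, "az": 0, "claw": 1}

```text
clock: 14.85
eef_pos: [508.3, 12.8, 20.9]
tool_rot: [-1.569, -0.009, -1.895]
force: [-5.3, -17.5, 8.8]
width: -0.3
```

```bash
python3 st.py
```

```text
14.85 [508.33  12.84  20.93] jig [-69.02  -0.62] feedF 18.26 side -0.47
```

Emit:
servo_tool:
  increments:
    - {"dx": 0.03, "dy": 0.1, "dz": 0, "ax": 0, "ay": 0, "az": 0, "claw": 1}
    - {"dx": 0.03, "dy": 0.1, "dz": 0, "ax": 0, "ay": 0, "az": 0, "claw": 1}

```text
clock: 15.02
eef_pos: [508.5, 13.2, 20.9]
tool_rot: [-1.568, -0.009, -1.896]
force: [-4.5, -19.5, 9.8]
width: -0.3
```

```bash
python3 st.py
```

```text
15.0167 [508.51  13.22  20.94] jig [-68.6   -0.67] feedF 19.92 side -1.82
```

Force (6.8 N / 3 = 2.3 mm) and distance (2.3 mm) agree. I'll back off, lift, and look.

Emit:
servo_tool:
  increments:
    - {"dx": -0.2, "dy": -0.6, "dz": 0, "ax": 0, "ay": 0, "az": 0, "claw": 1}
    - {"dx": -0.6, "dy": -1.9, "dz": 0, "ax": 0, "ay": 0, "az": 0, "claw": 1}
    - {"dx": -1.2, "dy": -3.7, "dz": 0, "ax": 0, "ay": 0, "az": 0, "claw": 1}
    - {"dx": -1.2, "dy": -3.8, "dz": 3, "ax": 0, "ay": 0, "az": 0, "claw": 1}
    - {"dx": -1.2, "dy": -3.8, "dz": 7, "ax": 0, "ay": 0, "az": 0, "claw": 1}
    - {"dx": -3, "dy": -7.8, "dz": 10, "ax": 0, "ay": 0, "az": 0, "claw": 1}
    - {"dx": -5, "dy": -11.8, "dz": 12, "ax": 0, "ay": 0, "az": 0, "claw": 1}
    - {"dx": -5, "dy": -15.8, "dz": 12, "ax": 0, "ay": 0, "az": 0, "claw": 1}

```text
clock: 15.68
eef_pos: [461.3, -120.2, 140.5]
tool_rot: [-1.57, 0.003, -1.883]
force: [-0.5, -0.7, -0.5]
width: -0.1
```

Emit:
servo_tool:
  increments:
    - {"dx": 0, "dy": -4, "dz": 2, "ax": 0, "ay": 0, "az": 0, "claw": 1}
    - {"dx": 0, "dy": -8, "dz": 4, "ax": 0, "ay": 0, "az": 0, "claw": 1}
    - {"dx": 0, "dy": -12, "dz": 4, "ax": 0, "ay": 0, "az": 0, "claw": 1}
    - {"dx": 0, "dy": -14, "dz": 4, "ax": 0, "ay": 0, "az": 0, "claw": 1}
    - {"dx": 0, "dy": -14, "dz": 4, "ax": 0, "ay": 0, "az": 0, "claw": 1}
    - {"dx": 0, "dy": -14, "dz": 4, "ax": 0, "ay": 0, "az": 0, "claw": 1}

```text
clock: 16.18
eef_pos: [461.8, -262.7, 178.2]
tool_rot: [-1.571, 0.001, -1.891]
force: [-0.3, -0.0, -0.1]
width: -0.1
```

```bash
python3 st.py; python3 - <<'E'
from h import *
im=get_image("scene");c=im["color"];cv2.imwrite("pics/s11.png",cv2.resize(c[230:350,370:520],None,fx=5,fy=5,interpolation=cv2.INTER_CUBIC)[:,:,::-1])
im=get_image("top");c=im["color"];cv2.imwrite("pics/t11.png",c[:,:,::-1]);cv2.imwrite("pics/t11c.png",cv2.resize(c[190:305,170:350],None,fx=4.4,fy=4.4,interpolation=cv2.INTER_CUBIC)[:,:,::-1])
hsv=cv2.cvtColor(c,cv2.COLOR_RGB2HSV);H,S,V=[hsv[:,:,i].astype(int) for i in range(3)]
f=(((H<8)|(H>172))&(S>150)&(V>60));m=np.zeros_like(V);m[180:310,165:360]=f[180:310,165:360]
P=np.array([tojig(onz(im,u,v,32)) for v,u in np.argwhere(m)]);print("pad x",P[:,0].min(),P[:,0].max())
m=np.zeros(V.shape,np.uint8)
m[200:290,200:320]=((S<75)&(V>85))[200:290,200:320]*255
m=cv2.morphologyEx(m,cv2.MORPH_OPEN,np.ones((7,7)))
k=max(cv2.findContours(m,0,2)[0],key=cv2.contourArea);P=np.array([tojig(onz(im,*p[0],40)) for p in k],np.float32);print(cv2.minAreaRect(P))
E
```

```text
16.1833 [ 461.82 -262.7   178.19] jig [-345.3   -42.49] feedF 0.13 side 0.28
pad x 95.21438144399174 101.18415697042282
((17.998641967773438, -2.7912654876708984), (48.3633918762207, 147.32423400878906), 89.49468994140625)
```

View pics/s11.png

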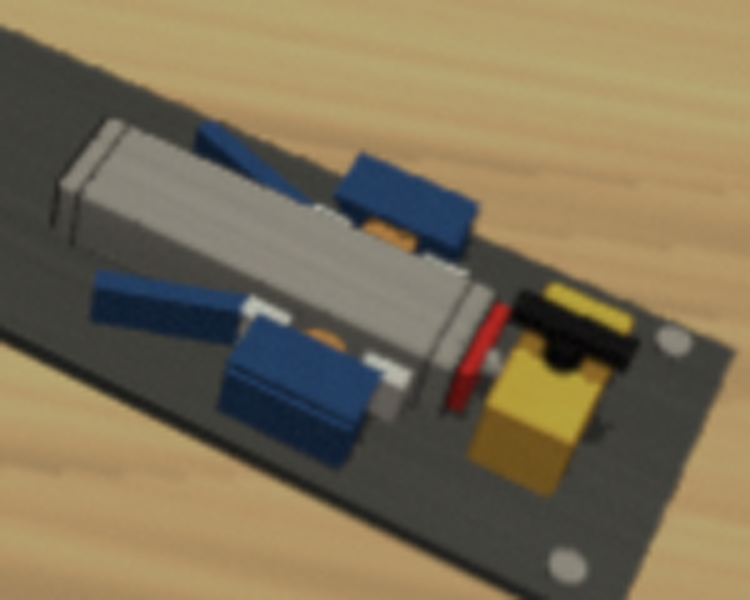

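View pics/t11c.png

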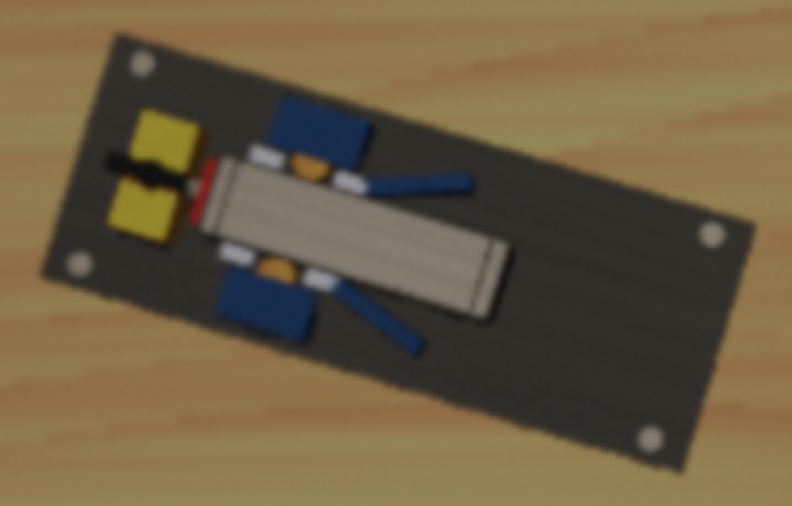

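View pics/t11.png

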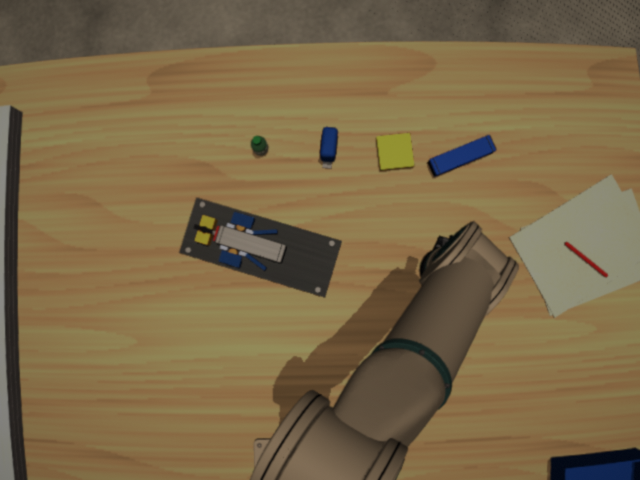

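The pictures show the tube flat between the rails with its nose on the red pad, top crop (205,195). The pad's far edge has moved by about 2.8 mm. The bottle, notes and tape are where they were, and the arm is clear. I'm handing it in.

```bash
python3 -c "
from cell import finish_job
print(finish_job())"
```

```text
the job is handed in; nothing more can be done
None
```

The steel tube is home in the jig, pressing the stop pad in by about 2.3 to 2.8 mm. The job is handed in at about 16 s on the clock; no verdict was reported.

**What I did:** I picked the bare steel tube, not the pink or blue one, and laid it flat on the bed at jig x ≈ -90 mm. I slid it in the grip until its nose was in the throat and let go. Then I pushed its tail with the closed fingers through the rollers, where the drag was about 13 N. I felt the stop at TCP jig x ≈ -71 mm, crept to about 20 N, backed off and lifted clear.

**Last checks:**
- **Pad:** force and travel after contact both gave about 2.3 mm. The pad's edge in the top image moved about 2.8 mm.
- **Tube position:** its centre is at jig x ≈ 18 mm, as predicted, and it is in line to about 0.5°.
- **Bystanders:** by eye in the last top image, the bottle, notes and tape are where they started.
- **One figure disagreed:** the last top-view fit put the tube at y ≈ -2.8 mm, with a width of 48 mm instead of 40. The mask had taken in the white rails, so I did not trust that figure. The 42 mm rails hold the tube to about ±1 mm.

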